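# Pop a tin out of its dispenser and stop it with the other finger

### The job

Two alike spring dispensers stand on the worktop; pop the round tin out of the one that holds it: press that dispenser's button down with one finger and, with the other finger already standing in the slide, stop the tin before it shoots off the front end. Do not lift the tin or tip it over, and leave the square tin's dispenser and everything else on the worktop alone. Finish while holding: one finger keeps the button down, the tin resting upright in the slide against the other finger.

Things in the scene. Friction and masses are not known exactly. Their poses are not given: they have to be found in the camera images.
- round_dispenser: fixed dispenser of the plain round aluminium tin, like the other: white block 160 (x) x 120 (y) mm, flat deck 30 mm up. Origin: centre of underside; -x: open front end, z up. Slide: channel along x on the deck at y = +30 mm, between steel rails 43 mm apart and 9 mm high, open above and in front (x = -80 mm). Spring housing at the back end, 38 mm above the deck
- round_gate (a point): point on the deck under the gate, at dispenser x = 12, y = 30 mm. The gate, a steel bar 12 mm high across the slide, is fixed to the button and sinks with it; 10 to 12 mm of travel frees the tin. A spring follower behind the tin (about 2.5 N) then pushes it along the slide at 0.1 to 0.3 m/s and off the front end in 0.5 to 1 s, unless something already stands in its way
- round_button (a joint): travel of this dispenser's button in m: 0 up, 0.015 fully down (hard stop). Spring: 2 N at first, 6 N fully down, and up to 3 N more for the tin's friction on the gate; it springs back when let go
- round_button_top (a point): centre of the button's top face, moves with it. Grey rectangular key 34 (x) x 28 (y) mm at dispenser x = -45, y = -35 mm, beside the slide; top 25 mm above the deck when up, 10 mm when fully down (the other finger, of equal length, is then 10 mm above the deck)
- round_stop (a point): point on the deck on the slide's centre line, level with the button (dispenser x = -45, y = +30 mm), 65 mm from the button's centre: a good place for the stopping finger. The axis from button to here is the dispenser's +y
- square_dispenser: fixed dispenser of the plain square aluminium tin, like the other: white block 160 (x) x 120 (y) mm, flat deck 30 mm up. Origin: centre of underside; -x: open front end, z up. Slide: channel along x on the deck at y = +30 mm, between steel rails 43 mm apart and 9 mm high, open above and in front (x = -80 mm). Spring housing at the back end, 38 mm above the deck
- square_gate (a point): point on the deck under the gate, at dispenser x = 12, y = 30 mm. The gate, a steel bar 12 mm high across the slide, is fixed to the button and sinks with it; 10 to 12 mm of travel frees the tin. A spring follower behind the tin (about 2.5 N) then pushes it along the slide at 0.1 to 0.3 m/s and off the front end in 0.5 to 1 s, unless something already stands in its way
- square_button (a joint): travel of this dispenser's button in m: 0 up, 0.015 fully down (hard stop). Spring: 2 N at first, 6 N fully down, and up to 3 N more for the tin's friction on the gate; it springs back when let go
- square_button_top (a point): centre of the button's top face, moves with it. Grey rectangular key 34 (x) x 28 (y) mm at dispenser x = -45, y = -35 mm, beside the slide; top 25 mm above the deck when up, 10 mm when fully down (the other finger, of equal length, is then 10 mm above the deck)
- square_stop (a point): point on the deck on the slide's centre line, level with the button (dispenser x = -45, y = +30 mm), 65 mm from the button's centre: a good place for the stopping finger. The axis from button to here is the dispenser's +y
- round_tin: round tin with a lid, plain aluminium, 40 mm diameter, 32 mm high, 80 g or so; origin: centre of its underside. The one to pop out
- square_tin: square tin with a lid, plain aluminium, 40 x 40 x 32 mm high; origin: centre of its underside. Stays in its dispenser
- chilli_bottle: small sauce bottle with yellow cap, 46 mm diameter, 178 mm high, standing; origin: centre of its underside. Bystander, loose
- spoon: steel spoon lying flat, 150 x 35 x 14 mm; origin: centre of its underside. Bystander, loose
- mug: yellow mug, 78 mm diameter, 102 mm high; origin: centre of its underside. Bystander, loose
- bird_bowl: white bowl with a dark rim line, 128 mm diameter, 64 mm high; origin: centre of its underside. Bystander, loose
- yellow_bowl: bowl with yellow pattern and brown rim, 120 mm diameter, 56 mm high; origin: centre of its underside. Bystander, loose
Not all that is in view belongs to the job. Leave any brown look-alike of the round_tin alone.

How it is judged:
By the outcome, as a careful person would: the job done as asked, in the order asked, and still so for the second after the job is handed in, while the arm keeps its last pose, push and grip.
It also fails if it takes over 32 s, if anything falls off the work surface, if the arm or the gripper's body presses on something with over 40 N, if the wrist force passes 120 N, or if a joint passes its speed limit or range.

### The arm

A 6-joint arm with a two-finger parallel gripper is mounted at the origin on a cart in front of the work surface, level with it; the furniture and walls round the work are solid. World frame = base frame: x ahead of the robot, y to its left, z up, the work surface at z = 0. Lengths are in m, angles in rad, forces in N, time in s.
With the tool pointing down it reaches from about 0.4 to 0.825 m from the base axis. Payload 7 kg.
Tool frame: the origin (TCP) lies on the centre line of the jaws, within the pads' length; the fingertips stand 22 mm ahead of it and the grasp point (between the pads) lies 3 mm ahead of it (arm.tcp_to_tips is the distance from the TCP to the fingertips, in m); z points along the fingers, y is the line along which they close (so a half turn about z gives the same grasp; the last joint's range is limited). The gripper opens to 88 mm and grips with 3 to 60 N. Pads are 19 mm wide; open, the fingers measure 130 mm over their backs; the gripper's body (78 mm by 193 mm) begins 47 mm behind the grasp point.
Start: joints at [-0.923, 0.359, 0.012, 0, -1.224, -0.288], TCP at [0.238, -0.632, 0.249] pointing down, gripper open.
Joint ranges: [-3.07, 3.07], [-1.43, 2.12], [-1.02, 1.25], [-3.03, 1.67], [-3.05, -0], [-3.03, 3.03]. Speed limits (rad/s): [2.39, 2.39, 3.01, 3.14, 3.14, 3.14].

### API

Orientations are given as [roll, pitch, yaw] about the fixed x, y, z axes, in that order (R = Rz(yaw) Ry(pitch) Rx(roll)).
In Python, from station import arm gives the robot as it stands.
- The arm moves only by the tool jog_arm, never from a script. Its argument "targets" is a list of rows, each an object of numbers: "dx", "dy", "dz": the shift along the tool's x, y, z in mm; "rx", "ry", "rz": the turn, a rotation vector about the tool's x, y, z in rad; "gripper": the closure, from 0 (fully open) to 1 (shut). In form: [{"dx": .., "dy": .., "dz": .., "rx": .., "ry": .., "rz": .., "gripper": ..}, ...]. A call has exactly 8 rows; each row is the pose to reach, as a shift and turn from the pose commanded when the call began, along the tool's axes at that moment; what a row does not reach only later rows make up. A row lasts 1/12 s, in which the tool goes at most 41.7 mm and 7.16 degrees, less where a joint would pass 70% of its speed; a pose out of reach is approached as far as the arm can. A call with a gripper value outside its range is refused whole. The fingers move at their own pace and stop on an object; "force" is the grip in N (left out, the last holds). Time passes only in rows, so rows that repeat a pose let the fingers close, or fill a call up. It gives the time, the measured TCP pose, the force, the opening and the grip force at its end, in the units of the state.
- arm.get_state(): the state, without advancing time (a new reading comes with each control period).
- arm.grab_frame(name): name is "scene" or "top" or "wrist"; returns a dict with "frame" (384x512x3 uint8, red, green, blue), "z_map" (384x512 float32, m along the optical axis (not along the pixel's ray), 0 where there is no reading), "fx", "fy", "cx", "cy" (pixels), "distortion" ([k1, k2, p1, p2, k3] as OpenCV has them; the pictures are not rectified), "view" (4x4, takes a point from world to camera coordinates). Camera axes: x right, y down, z forward; pixel columns grow to the right and rows downward; lengths in m; the calibration is good to about 2 mm. A picture is of the moment at which its call begins.
- arm.job_done(): hands the job in; it is judged then, once.
The state is a dict: "t": time; "q": joint angles; "qd": joint speeds; "joint_efforts": joint torques, N m; "eef_pos": TCP position; "ee_rot": TCP orientation; "force": force on the tool from outside, world axes, zero at the start; "moment": the same for the moment, N m; "width": finger opening in m; "gripper_force": force on a finger pad.
Only numpy, scipy, OpenCV 4.12 (cv2) and the standard library are available. Lean on these libraries where they do the work, as an engineer would, in place of code of your own. Each camera call takes 0.05 s, during which the arm holds its last target. There are 200 camera calls.

## Working session

There is one attempt and no reset: what is moved stays moved. The work goes in short steps, Python scripts to look and compute and a tool call to move; the robot and the scene stay as the last step left them, time stands still between calls to the robot, and variables do not carry over. Pictures are saved under pics/ and viewed, at most 10 in all, crops included, and the job is handed in when it is done.

Besides the shell and the picture viewer there is one more tool, called as a command line: name --argument value ..., lists and objects as JSON in quotes. jog_arm: Moves the arm, as the interface text tells. Its arguments: {"type":"object","properties":{"targets":{"type":"array","items":{"type":"object","properties":{"dx":{"type":"number"},"dy":{"type":"number"},"dz":{"type":"number"},"rx":{"type":"number"},"ry":{"type":"number"},"rz":{"type":"number"},"gripper":{"type":"number"}}}},"force":{"type":"number"}},"required":["targets"]}

```bash
mkdir -p pics; ls
cat > h.py <<'E'
import numpy as np,cv2,pickle
from station import arm
def grab(n,save=None):
    f=arm.grab_frame(n)
    pickle.dump({k:f[k] for k in f},open(f'{n}.pkl','wb'))
    if save: cv2.imwrite(f'pics/{save}.png',f['frame'][:,:,::-1])
    return f
def rays(f,px):
    K=np.array([[f['fx'],0,f['cx']],[0,f['fy'],f['cy']],[0,0,1.]])
    u=cv2.undistortPoints(np.float64(px).reshape(-1,1,2),K,np.float64(f['distortion'])).reshape(-1,2)
    T=np.linalg.inv(f['view']); d=np.c_[u,np.ones(len(u))]@T[:3,:3].T
    return T[:3,3],d
def plane(f,px,z):
    o,d=rays(f,px); return o+d*((z-o[2])/d[:,2])[:,None]
def cloud(f):
    h,w=f['z_map'].shape; v,u=np.mgrid[:h,:w]
    o,d=rays(f,np.c_[u.ravel(),v.ravel()]); 
    P=o+d*f['z_map'].reshape(-1,1); P[f['z_map'].ravel()==0]=np.nan
    return P.reshape(h,w,3)
E
python3 - <<'E'
from h import *
a=grab('top','top0')['frame'];b=grab('scene','scene0')['frame']
print(arm.get_state())
E
```

```text
pics
{'t': 0.1, 'q': array([-9.22897409e-01,  3.59309432e-01,  1.11633917e-02, -2.44001107e-04,
       -1.22411748e+00, -2.88078734e-01]), 'qd': array([-7.72196773e-05, -1.50669276e-03,  1.99174840e-03,  8.27078260e-04,
       -4.68673710e-04, -2.63956241e-04]), 'joint_efforts': array([-3.96663047e-03, -5.84161198e+01,  2.93751150e+01,  7.01563954e+00,
        1.01471512e-02, -5.32426498e-05]), 'eef_pos': array([ 0.23747741, -0.63142321,  0.24773738]), 'ee_rot': array([ 3.14012075e+00, -1.96935905e-04, -2.78185540e+00]), 'force': array([-0.088688  , -0.53965524, -0.45261637]), 'moment': array([ 0.01020988,  0.01392054, -0.03947541]), 'gripper_force': 0.0, 'width': 0.08763915822664378}
```

View pics/top0.png

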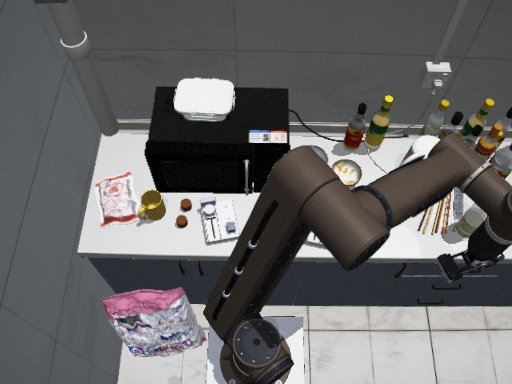

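View pics/scene0.png

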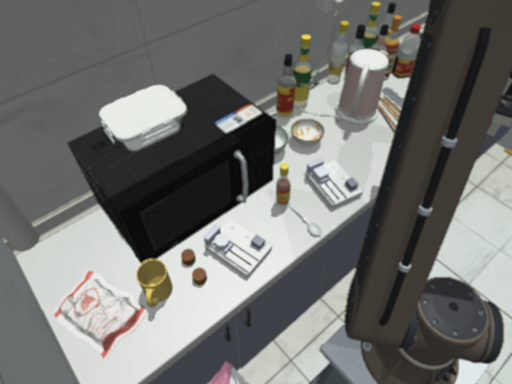

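Top: one dispenser at about (218,218), with the other hidden under the arm. Scene: dispensers at about (237,246) and (333,183). I'll enlarge both to tell the tins apart.

Run:
```python
from h import *
f=pickle.load(open('scene.pkl','rb'));t=pickle.load(open('top.pkl','rb'))
I=f['frame'];J=t['frame']
c=[I[205:285,195:280],I[145:225,295:380],J[180:260,180:265]]
c=np.hstack([cv2.resize(x,(266,250),interpolation=cv2.INTER_CUBIC) for x in c])
cv2.imwrite('pics/crop.png',c[:,:,::-1])
for g,pts in((f,[(237,246),(222,241),(258,241),(333,183)]),(t,[(218,218)])):
    C=cloud(g)
    print([np.round(C[v,u],3) for u,v in pts])
```

```text
[array([0.493, 0.147, 0.032]), array([0.52 , 0.178, 0.058]), array([0.456, 0.099, 0.055]), array([ 0.477, -0.239,  0.032])]
[array([0.497, 0.143, 0.036])]
```

View pics/crop.png

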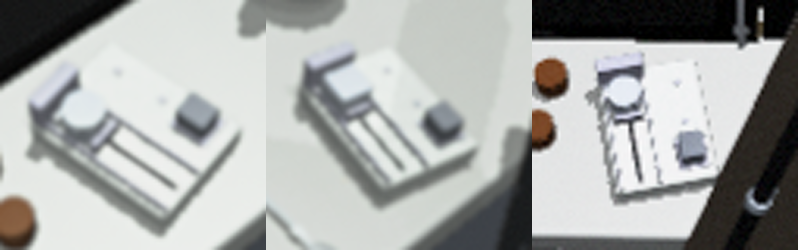

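The round tin is in the left dispenser, near world (0.49, 0.147), with its front towards the robot. Next I'll fit its pose.

Run:
```python
from h import *
for n in('scene','top'):
    f=pickle.load(open(n+'.pkl','rb'));C=cloud(f);I=f['frame'].astype(int)
    m=(abs(C[...,0]-.49)<.14)&(abs(C[...,1]-.145)<.13)
    d=m&(C[...,2]>.022)&(C[...,2]<.04)
    hsv=cv2.cvtColor(f['frame'],cv2.COLOR_RGB2HSV)
    d&=hsv[...,1]<60
    k,l,s,c=cv2.connectedComponentsWithStats(d.astype(np.uint8)*255,connectivity=8)
    j=1+np.argmax(s[1:,4]); 
    r=cv2.minAreaRect((C[l==j][:,:2]*1000).astype(np.float32)); print(n,'deck',r,np.median(C[l==j][:,2]))
    # full block incl. taller
    q=m&(C[...,2]>.045)&(C[...,2]<.08)&(hsv[...,1]<80)
    k,l,s,c=cv2.connectedComponentsWithStats(q.astype(np.uint8),connectivity=8)
    for j in range(1,k):
        if s[j,4]>5:
            P=C[l==j]; print(s[j,4],c[j].round(),P.mean(0).round(4),P.min(0).round(3),P.max(0).round(3),f['frame'][l==j].mean(0).round())
    # tall things
    q=(abs(C[...,0]-.49)<.2)&(abs(C[...,1]-.145)<.25)&(C[...,2]>.09)&(C[...,2]<.4)
    k,l,s,c=cv2.connectedComponentsWithStats(q.astype(np.uint8))
    for j in range(1,k):
        if s[j,4]>15:
            P=C[l==j]; print('tall',s[j,4],P.mean(0).round(3),P.min(0).round(3),P.max(0).round(3))
```

```text
scene deck ((495.8616943359375, 139.38491821289062), (158.82875061035156, 122.13279724121094), 12.477720260620117) 0.030329556046636563
519 [210. 214.] [0.6135 0.1483 0.0628] [0.58  0.027 0.045] [0.618 0.274 0.08 ] [28. 29. 29.]
350 [217. 237.] [0.5378 0.1825 0.0617] [0.501 0.157 0.045] [0.571 0.212 0.074] [182. 188. 193.]
122 [258. 240.] [0.4591 0.0976 0.0539] [0.442 0.08  0.045] [0.478 0.112 0.059] [148. 155. 160.]
tall 11419 [0.627 0.168 0.223] [ 0.575 -0.105  0.09 ] [0.69  0.387 0.289]
tall 304 [ 0.537 -0.067  0.133] [ 0.52  -0.092  0.09 ] [ 0.561 -0.051  0.18 ]
tall 138 [0.541 0.369 0.097] [0.501 0.347 0.09 ] [0.582 0.395 0.106]
top deck ((493.71185302734375, 138.15293884277344), (163.4797821044922, 120.03874969482422), 12.517322540283203) 0.029456009572146336
19 [188. 186.] [0.612  0.2593 0.0669] [0.609 0.248 0.05 ] [0.615 0.272 0.078] [8. 8. 9.]
19 [198. 188.] [0.6109 0.2239 0.0589] [0.607 0.209 0.045] [0.613 0.243 0.079] [4. 4. 4.]
10 [207. 187.] [0.611  0.187  0.0651] [0.605 0.178 0.05 ] [0.616 0.199 0.077] [8. 8. 8.]
15 [219. 187.] [0.6118 0.1446 0.0622] [0.608 0.132 0.046] [0.615 0.155 0.08 ] [7. 8. 8.]
23 [231. 187.] [0.6118 0.0971 0.0662] [0.609 0.076 0.049] [0.616 0.118 0.08 ] [6. 6. 6.]
13 [244. 188.] [0.6118 0.0513 0.0637] [0.608 0.046 0.05 ] [0.617 0.061 0.079] [37. 38. 40.]
14 [248. 192.] [0.5963 0.0359 0.0624] [0.576 0.031 0.049] [0.615 0.042 0.08 ] [77. 79. 81.]
206 [208. 205.] [0.5353 0.1789 0.0617] [0.499 0.155 0.046] [0.568 0.211 0.076] [176. 179. 191.]
69 [231. 226.] [0.4561 0.0941 0.0541] [0.438 0.078 0.045] [0.474 0.108 0.063] [137. 144. 159.]
tall 6158 [0.628 0.157 0.229] [ 0.569 -0.105  0.09 ] [0.69  0.389 0.294]
tall 19 [0.571 0.375 0.097] [0.559 0.354 0.09 ] [0.58  0.395 0.106]
tall 41 [0.513 0.365 0.097] [0.496 0.345 0.09 ] [0.55  0.393 0.11 ]
```

jog_arm --targets '[{"dx": -315,"dy": 320,"gripper": 0.5},{"dx": -315,"dy": 320,"gripper": 0.5},{"dx": -315,"dy": 320,"gripper": 0.5},{"dx": -315,"dy": 320,"gripper": 0.5},{"dx": -315,"dy": 320,"gripper": 0.5},{"dx": -315,"dy": 320,"gripper": 0.5},{"dx": -315,"dy": 320,"gripper": 0.5},{"dx": -315,"dy": 320,"gripper": 0.5}]'

```text
invalid input at $.targets[0]: expected keys dx, dy, dz, rx, ry, rz, gripper
```

jog_arm --targets '[{"dx": -315,"dy": 320,"dz": 0,"rx": 0,"ry": 0,"rz": 0,"gripper": 0.5},{"dx": -315,"dy": 320,"dz": 0,"rx": 0,"ry": 0,"rz": 0,"gripper": 0.5},{"dx": -315,"dy": 320,"dz": 0,"rx": 0,"ry": 0,"rz": 0,"gripper": 0.5},{"dx": -315,"dy": 320,"dz": 0,"rx": 0,"ry": 0,"rz": 0,"gripper": 0.5},{"dx": -315,"dy": 320,"dz": 0,"rx": 0,"ry": 0,"rz": 0,"gripper": 0.5},{"dx": -315,"dy": 320,"dz": 0,"rx": 0,"ry": 0,"rz": 0,"gripper": 0.5},{"dx": -315,"dy": 320,"dz": 0,"rx": 0,"ry": 0,"rz": 0,"gripper": 0.5},{"dx": -315,"dy": 320,"dz": 0,"rx": 0,"ry": 0,"rz": 0,"gripper": 0.5}]'

```text
t: 0.77
eef_pos: [0.373, -0.3251, 0.2484]
ee_rot: [3.141, -0.0, -2.782]
force: [1.7, -1.2, -0.1]
width: 0.0449
gripper_force: 0.0
```

jog_arm --targets '[{"dx": -233,"dy": 396,"dz": 0,"rx": 0,"ry": 0,"rz": 0.141,"gripper": 0.5},{"dx": -233,"dy": 396,"dz": 0,"rx": 0,"ry": 0,"rz": 0.141,"gripper": 0.5},{"dx": -233,"dy": 396,"dz": 0,"rx": 0,"ry": 0,"rz": 0.141,"gripper": 0.5},{"dx": -233,"dy": 396,"dz": 0,"rx": 0,"ry": 0,"rz": 0.141,"gripper": 0.5},{"dx": -233,"dy": 396,"dz": 0,"rx": 0,"ry": 0,"rz": 0.141,"gripper": 0.5},{"dx": -233,"dy": 396,"dz": 0,"rx": 0,"ry": 0,"rz": 0.141,"gripper": 0.5},{"dx": -233,"dy": 396,"dz": 0,"rx": 0,"ry": 0,"rz": 0.141,"gripper": 0.5},{"dx": -233,"dy": 396,"dz": 0,"rx": 0,"ry": 0,"rz": 0.141,"gripper": 0.5}]'

```text
t: 1.43
eef_pos: [0.4284, -0.003, 0.2488]
ee_rot: [3.141, 0.001, -2.923]
force: [1.5, -1.4, 0.0]
width: 0.0441
gripper_force: 0.0
```

jog_arm --targets '[{"dx": -51,"dy": 122,"dz": 70,"rx": 0,"ry": 0,"rz": 0,"gripper": 0.5},{"dx": -51,"dy": 122,"dz": 70,"rx": 0,"ry": 0,"rz": 0,"gripper": 0.5},{"dx": -51,"dy": 122,"dz": 70,"rx": 0,"ry": 0,"rz": 0,"gripper": 0.5},{"dx": -51,"dy": 122,"dz": 70,"rx": 0,"ry": 0,"rz": 0,"gripper": 0.5},{"dx": -51,"dy": 122,"dz": 70,"rx": 0,"ry": 0,"rz": 0,"gripper": 0.5},{"dx": -51,"dy": 122,"dz": 70,"rx": 0,"ry": 0,"rz": 0,"gripper": 0.5},{"dx": -51,"dy": 122,"dz": 70,"rx": 0,"ry": 0,"rz": 0,"gripper": 0.5},{"dx": -51,"dy": 122,"dz": 70,"rx": 0,"ry": 0,"rz": 0,"gripper": 0.5}]'

```text
t: 2.1
eef_pos: [0.4522, 0.1245, 0.179]
ee_rot: [3.141, 0.0, -2.923]
force: [-0.7, -0.4, -0.1]
width: 0.0437
gripper_force: 0.0
```

Run:
```python
from h import *
grab('wrist','w1'); f=grab('scene'); I=f['frame'][150:290,160:320]
a=cv2.resize(I,(480,420),interpolation=cv2.INTER_CUBIC); b=cv2.resize(cv2.imread('pics/w1.png')[:,:,::-1],(512,384))
cv2.imwrite('pics/s1.png',a[:,:,::-1])
```

```text
(no output)
```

View pics/w1.png

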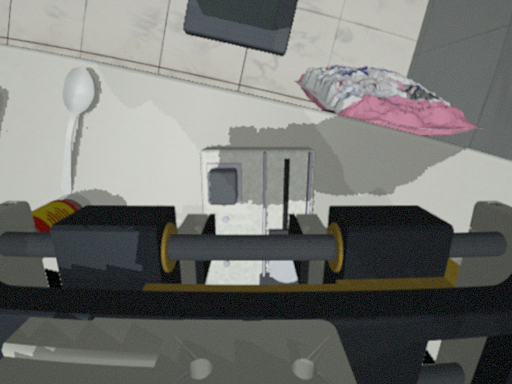

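View pics/s1.png

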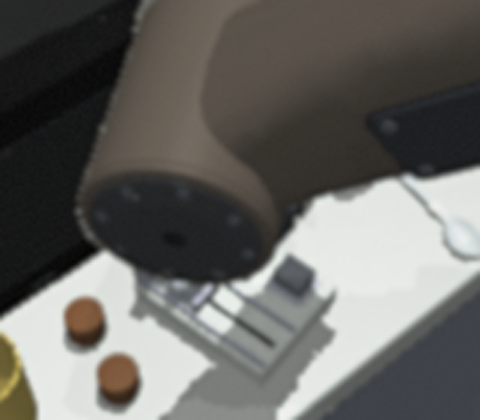

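Wrist: the button is at (222,185), the slide's slot is at column 287 and the fingers are at about (195,250) and (313,250). The dispenser looks square to the tool. I'll measure the fingertips and button in the tool frame.

Run:
```python
from h import *
from scipy.spatial.transform import Rotation as Ro
s=arm.get_state();R=Ro.from_euler('xyz',s['ee_rot']).as_matrix();p=s['eef_pos'];print(p,s['ee_rot'])
f=pickle.load(open('wrist.pkl','rb'));C=cloud(f);T=(C-p)@R*1000
# fingers: z in tool -30..25
for lo in range(-25,25,6):
    m=(T[...,2]>lo)&(T[...,2]<lo+6)&(abs(T[...,1])<70)&(abs(T[...,0])<40)
    for sg in(-1,1):
        q=T[m&(sg*T[...,1]>0)]
        if len(q)>5: print(lo,sg,len(q),np.percentile(q,[2,98],axis=0).round(1).tolist())
h=C[...,2]; g=f['frame'].mean(2)
near=(abs(C[...,0]-.45)<.15)&(abs(C[...,1]-.13)<.12)
b=near&(h>.049)&(h<.062)&(T[...,0]>-30)
k,l,st,c=cv2.connectedComponentsWithStats(b.astype(np.uint8))
for j in range(1,k):
    if st[j,4]>40:
        print('btn',st[j],c[j].round(1),C[l==j].mean(0).round(4),T[l==j].mean(0).round(1),cv2.minAreaRect(T[l==j][:,:2].astype(np.float32)))
d=near&(h>.025)&(h<.036)
q=T[d];print('deck',len(q),np.percentile(q,[.5,99.5],axis=0).round(1).tolist())
q=T[d&(T[...,0]>0)] ; r=cv2.minAreaRect(q[:,:2].astype(np.float32));print(r)
# rays on deck plane for px
for px,z in(((201,150),.03),((313,148),.03),((287,160),.03),((287,230),.03),((266,160),.039),((266,230),.039),((308,160),.039)):
    P=plane(f,[px],z)[0]; print(px,P.round(4),((P-p)@R*1000).round(1))
```

```text
[0.4523146  0.124364   0.17920985] [ 3.14106710e+00  1.05684206e-03 -2.92402451e+00]
-25 -1 246 [[-7.9, -25.2, -24.8], [4.3, -21.2, -19.4]]
-25 1 244 [[-7.6, 22.3, -24.8], [4.0, 26.4, -19.8]]
-19 -1 35 [[-8.9, -21.9, -18.9], [0.4, -21.1, -13.1]]
-19 1 40 [[-9.5, 22.3, -18.9], [0.8, 22.8, -13.2]]
-13 -1 76 [[-8.2, -35.7, -12.6], [12.0, -21.3, -7.1]]
-13 1 89 [[-8.8, 22.4, -12.6], [12.0, 37.0, -7.1]]
-7 -1 133 [[-8.6, -37.0, -6.9], [11.8, -21.7, -1.2]]
-7 1 139 [[-8.7, 22.4, -6.7], [12.0, 38.0, -1.2]]
-1 -1 185 [[6.4, -36.5, -0.9], [12.0, -21.6, 4.9]]
-1 1 175 [[6.3, 22.4, -0.8], [12.0, 37.6, 4.9]]
5 -1 138 [[5.0, -36.8, 5.2], [12.0, -21.7, 10.8]]
5 1 146 [[4.8, 22.4, 5.1], [12.0, 38.0, 10.9]]
11 -1 127 [[1.2, -37.1, 11.2], [11.9, -21.6, 16.7]]
11 1 130 [[1.2, 22.3, 11.2], [12.0, 37.7, 16.9]]
17 -1 52 [[-1.1, -30.2, 17.1], [11.4, -21.6, 22.3]]
17 1 52 [[-1.5, 22.3, 17.2], [11.4, 33.9, 22.8]]
btn [ 207  170   30   35 1001] [221.8 186.9] [0.4595 0.097  0.0541] [ -1.  -28.4 125.1] ((-1.8305187225341797, -28.814163208007812), (33.73908615112305, 28.032981872558594), 0.4033176600933075)
deck 8462 [[-124.1, -52.7, 144.4], [32.3, 65.0, 153.2]]
((16.587669372558594, 6.194557189941406), (120.46411895751953, 33.16111755371094), 89.99402618408203)
(201, 150) [0.4326 0.0675 0.03  ] [ 31.7 -51.4 149.1]
(313, 148) [0.4058 0.1786 0.03  ] [ 33.9  62.9 149.2]
(287, 160) [0.4236 0.1557 0.03  ] [ 21.4  36.7 149.2]
(287, 230) [0.4989 0.175  0.03  ] [-56.3  39.3 149.3]
(266, 160) [0.427  0.1338 0.039 ] [ 22.8  14.6 140.2]
(266, 230) [0.5001 0.1511 0.039 ] [-52.3  15.7 140.3]
(308, 160) [0.4178 0.1747 0.039 ] [ 22.9  56.6 140.2]
```

jog_arm --targets '[{"dx": -2,"dy": 4,"dz": 15,"rx": 0,"ry": 0,"rz": 0,"gripper": 0.41},{"dx": -2,"dy": 4,"dz": 30,"rx": 0,"ry": 0,"rz": 0,"gripper": 0.41},{"dx": -2,"dy": 4,"dz": 45,"rx": 0,"ry": 0,"rz": 0,"gripper": 0.41},{"dx": -2,"dy": 4,"dz": 60,"rx": 0,"ry": 0,"rz": 0,"gripper": 0.41},{"dx": -2,"dy": 4,"dz": 75,"rx": 0,"ry": 0,"rz": 0,"gripper": 0.41},{"dx": -2,"dy": 4,"dz": 85,"rx": 0,"ry": 0,"rz": 0,"gripper": 0.41},{"dx": -2,"dy": 4,"dz": 92,"rx": 0,"ry": 0,"rz": 0,"gripper": 0.41},{"dx": -2,"dy": 4,"dz": 92,"rx": 0,"ry": 0,"rz": 0,"gripper": 0.41}]'

```text
t: 2.87
eef_pos: [0.4528, 0.1285, 0.0858]
ee_rot: [-3.141, -0.001, -2.924]
force: [-0.8, -0.0, -0.2]
width: 0.0515
gripper_force: 0.0
```

Run:
```python
from h import *
f=grab('wrist','w2'); s=arm.get_state(); print(s['eef_pos'],s['width'],s['force'])
grab('top')
```

```text
[0.45323592 0.12887278 0.086544  ] 0.05162686416388189 [ 0.36742607 -0.2596809  -0.29598458]
```

View pics/w2.png

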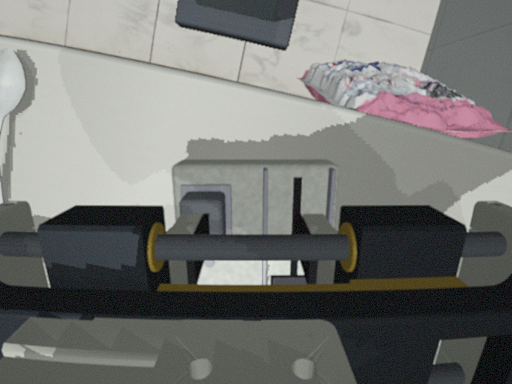

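Wrist: the left finger (185–210, 215–285) is over the button (182–228, 190–240), and the right finger (300–335) is over the slide between the rails at columns 265 and 332. One numeric check before pressing.

Run:
```python
from h import *
from scipy.spatial.transform import Rotation as Ro
s=arm.get_state();R=Ro.from_euler('xyz',s['ee_rot']).as_matrix();p=s['eef_pos']
f=pickle.load(open('wrist.pkl','rb'));C=cloud(f);T=(C-p)@R*1000
for lo in(14,17,20):
  for sg in(-1,1):
    q=T[(T[...,2]>lo)&(T[...,2]<lo+3)&(abs(T[...,0])<16)&(sg*T[...,1]>0)&(abs(T[...,1])<60)]
    if len(q): print(lo,sg,len(q),np.percentile(q,[2,98],axis=0).round(1).tolist())
b=(abs(C[...,2]-.055)<.005)&(T[...,1]<-5)&(T[...,1]>-60)&(T[...,0]>-30)&(T[...,0]<30)&(T[...,2]>25)
q=T[b];print('btn',len(q),np.percentile(q,[1,99],axis=0).round(1).tolist())
for px,z in(((265,170),.039),((265,240),.039),((331,170),.039),((297,182),.03),((297,240),.03),((176,164),.03),((336,163),.03)):
    P=plane(f,[px],z)[0]; print(px,((P-p)@R*1000).round(1))
```

```text
14 -1 58 [[2.1, -41.3, 14.1], [12.8, -26.2, 16.8]]
14 1 70 [[2.3, 25.6, 14.1], [12.6, 41.2, 17.0]]
17 -1 47 [[1.5, -41.1, 17.1], [12.6, -26.3, 19.8]]
17 1 50 [[0.9, 25.6, 17.0], [12.6, 40.7, 19.7]]
20 -1 28 [[-0.5, -29.3, 20.4], [11.4, -26.2, 22.9]]
20 1 22 [[0.3, 25.7, 20.4], [11.2, 28.7, 22.8]]
btn 965 [[-6.1, -45.7, 31.1], [16.9, -19.2, 36.6]]
(265, 170) [32.3  8.6 48. ]
(265, 240) [-18.4   9.2  48.1]
(331, 170) [32.3 52.8 48. ]
(297, 182) [21.8 31.8 57. ]
(297, 240) [-22.8  33.7  57.1]
(176, 164) [ 34.8 -53.   57. ]
(336, 163) [35.5 58.6 57. ]
```

jog_arm --targets '[{"dx": 0,"dy": 0,"dz": 5,"rx": 0,"ry": 0,"rz": 0,"gripper": 0.41},{"dx": 0,"dy": 0,"dz": 9,"rx": 0,"ry": 0,"rz": 0,"gripper": 0.41},{"dx": 0,"dy": 0,"dz": 13,"rx": 0,"ry": 0,"rz": 0,"gripper": 0.41},{"dx": 0,"dy": 0,"dz": 17,"rx": 0,"ry": 0,"rz": 0,"gripper": 0.41},{"dx": 0,"dy": 0,"dz": 21,"rx": 0,"ry": 0,"rz": 0,"gripper": 0.41},{"dx": 0,"dy": 0,"dz": 24,"rx": 0,"ry": 0,"rz": 0,"gripper": 0.41},{"dx": 0,"dy": 0,"dz": 24,"rx": 0,"ry": 0,"rz": 0,"gripper": 0.41},{"dx": 0,"dy": 0,"dz": 24,"rx": 0,"ry": 0,"rz": 0,"gripper": 0.41}]'

```text
t: 3.63
eef_pos: [0.4537, 0.1297, 0.0626]
ee_rot: [3.142, 0.001, -2.922]
force: [-1.0, 0.9, 5.0]
width: 0.0518
gripper_force: 3.6
```

jog_arm --targets '[{"dx": 0,"dy": 0,"dz": 1,"rx": 0,"ry": 0,"rz": 0,"gripper": 0.41},{"dx": 0,"dy": 0,"dz": 1,"rx": 0,"ry": 0,"rz": 0,"gripper": 0.41},{"dx": 0,"dy": 0,"dz": 1,"rx": 0,"ry": 0,"rz": 0,"gripper": 0.41},{"dx": 0,"dy": 0,"dz": 1,"rx": 0,"ry": 0,"rz": 0,"gripper": 0.41},{"dx": 0,"dy": 0,"dz": 1,"rx": 0,"ry": 0,"rz": 0,"gripper": 0.41},{"dx": 0,"dy": 0,"dz": 1,"rx": 0,"ry": 0,"rz": 0,"gripper": 0.41},{"dx": 0,"dy": 0,"dz": 1,"rx": 0,"ry": 0,"rz": 0,"gripper": 0.41},{"dx": 0,"dy": 0,"dz": 1,"rx": 0,"ry": 0,"rz": 0,"gripper": 0.41}]'

```text
t: 4.3
eef_pos: [0.4537, 0.1297, 0.0621]
ee_rot: [3.142, 0.001, -2.922]
force: [-1.8, 0.3, 10.7]
width: 0.052
gripper_force: 6.3
```

Run:
```python
from h import *
f=grab('wrist','w3'); s=arm.get_state(); print(s['eef_pos'],s['width'],s['force'],s['gripper_force'])
g=grab('scene')
a=cv2.resize(f['frame'][140:300,150:370],(550,400),interpolation=cv2.INTER_CUBIC); b=cv2.resize(g['frame'][215:295,195:285],(250,222),interpolation=cv2.INTER_CUBIC)
o=np.zeros((400,800,3),np.uint8);o[:,:550]=a;o[:222,550:]=b
cv2.imwrite('pics/c3.png',o[:,:,::-1])
```

```text
[0.45370208 0.1297121  0.06211152] 0.051593833759438934 [-2.58687938  0.48894094 11.08304009] 6.338430998730473
```

View pics/c3.png

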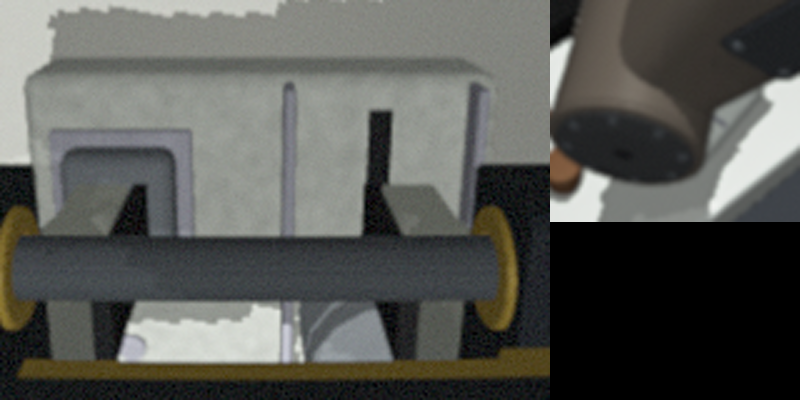

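The tin (grey disc at about (350,330) in the crop) has come forward against the right finger. The 2.6 N force towards -x agrees with that, and the button is at its hard stop. I'll check that the tin is upright.

Run:
```python
from h import *
from scipy.spatial.transform import Rotation as Ro
s=arm.get_state();R=Ro.from_euler('xyz',s['ee_rot']).as_matrix();p=s['eef_pos']
f=pickle.load(open('wrist.pkl','rb'));C=cloud(f);T=(C-p)@R*1000
r=C[262:284,274:304];t=T[262:284,274:304];m=abs(r[...,2]-.06)<.02
A=np.c_[t[m][:,:2],np.ones(m.sum())];z=r[m][:,2]*1000
k=abs(z-np.median(z))<3;print(np.median(z),np.linalg.lstsq(A[k],z[k],rcond=None)[0],k.sum(),np.percentile(t[m][k],[1,99],axis=0).round(1).tolist(),z[k].std())
```

```text
61.36754936098579 [-0.05951047  0.06684175 58.90979691] 491 [[-24.2, 13.4, -1.0], [-11.3, 28.9, 3.5]] 0.9433605196738569
```

```bash
python3 -c "
from station import arm
print(arm.job_done())"
```

```text
the job is handed in; nothing more can be done
None
```

I handed the job in with the round tin popped and stopped in the slide: it rests upright against one finger (top measured at 61 mm; 62 expected), while the other finger holds the button fully down.

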